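Hook the S-hook into the round chopping board's hanging hole

TASK

Take the S-hook off the rail of the little stand and hook it through the hole in the handle of the round chopping board, so that it hangs there from the end of the handle, ready for the board to be hung up. The tip of its upper crook goes down through the hole and its long straight shank hangs outside the handle's end. Leave both boards lying on the rack where they are, and let go of the hook.

Things in the scene. Friction and masses are not known exactly. Their poses are not given: they have to be found in the camera images.
- s_hook: Grey metal S-hook hanging upright over a 10 mm flat rail, top 110 mm up. Origin: mid underside of its upper crook, level with the rail's top; x level from shank to tip leg, y along the rail, z up. Top: grip block x -25..27, y -5..5, z 0..18 mm, pinch across y from above. Shank below it at x -23..-15, down to z -59, with a small lower crook out to x -39. 50 g. Lift straight up 40 mm to free it.
- hook_tip (a point): Lowest point of the S-hook's tip leg (the free end of its upper crook): x +19, y 0, z -32 mm in the S-hook's frame, same axes. The leg is 8 mm (x) by 7 mm (y); the gap between leg and shank is 30 mm.
- round_board_hole (a point): Centre of the upright 28 mm hole in the handle of the round board, at its upper face, about 112 mm up; x from the hole to the board's middle (160 mm off), z up. Loose light wood, 0.45 kg, 12 mm thick, disc 170 mm, flat on a wire rack. The handle ends, free of the rack, in a ring 48 mm across (rim 10 mm). Hooked on, the hook's x lies along this x, leg in the hole, shank outside the end, block on the rim.
- square_board_hole (a point): The same point of the four-cornered board (light wood, 170 x 150 x 12 mm; same handle, hole and axes), which lies beside the round one, on either side of it, on the rack. Not to be used or moved.

How it is judged:
On the way:
1. the S-hook is lifted clear off the rail (height (world z) of hook_tip above 0.115 m and contact force between s_hook and the fingers above 0.5 N), for 0.1 s.
At the end, for the whole second after the job is handed in: The S-hook hangs at rest in the round board's hole: the tip of its upper crook is within 20 mm of the hole's axis each way and 16 to 45 mm below the board's upper face, the hook leans less than 40 degrees, and neither board's hole is more than 30 mm from where it was (x of hook_tip in the frame of round_board_hole between -0.02 and 0.02 m and y of hook_tip in the frame of round_board_hole between -0.02 and 0.02 m and z of hook_tip in the frame of round_board_hole between -0.045 and -0.016 m and angle between s_hook's own z axis and vertical below 0.7 rad and linear speed of s_hook below 0.03 m/s and distance of each of round_board_hole, square_board_hole from where it was at the start of the episode below 0.03 m); the robot touches nothing.
It fails at once if a board is knocked off its place (over 60 mm) (distance of any of round_board_hole, square_board_hole from where it was at the start of the episode above 0.06 m).
It also fails if it takes over 43 s, if anything falls off the work surface, if the arm or the gripper's body presses on something with over 40 N, if the wrist force passes 120 N, or if a joint passes its speed limit or range.

ROBOT

A 7-joint arm with a two-finger parallel gripper is mounted at the origin on a cart in front of the work surface, level with it; the furniture and walls round the work are solid. World frame = base frame: x ahead of the robot, y to its left, z up, the work surface at z = 0. Lengths are in m, angles in rad, forces in N, time in s.
With the tool pointing down it reaches from about 0.4 to 0.85 m from the base axis. Payload 10.4 kg.
Tool frame: the origin (TCP) lies midway between the tips of the shut fingers; the grasp point (between the pads) lies 19 mm behind it; z points along the fingers, y is the line along which they close (so a half turn about z gives the same grasp; the last joint's range is limited). The gripper opens to 87 mm and grips with 3 to 60 N. Pads are 19 mm wide; open, the fingers measure 117 mm over their backs; the gripper's body (75 mm by 190 mm) begins 51 mm behind the grasp point.
Start: joints at [-1.227, 0.332, -0.065, 1.46, 0.022, 1.35, -0.088], TCP at [0.224, 0.583, 0.184] pointing down, gripper open.
Joint ranges: [-2.6, 2.6], [-0.5, 2.12], [-1.47, 1.34], [0.16, 2.42], [-1.27, 4.41], [0.06, 2.06], [-2.6, 2.6]. Speed limits (rad/s): [2.22, 2.22, 2.79, 2.79, 3.14, 3.14, 3.14].

INTERFACE

Orientations are given as a unit quaternion [x, y, z, w].
In Python, from bench import manip gives the robot as it stands.
- The arm moves only by the tool send_rows, never from a script. Its argument "plan" is a list of rows, each a list of 4 numbers: the shift along the tool's x, y, z in mm, then the turn about the tool's z in degrees. In form: [[dx, dy, dz, yaw], ...]. A call has exactly 10 rows; each row is the pose to reach, as a shift and turn from the pose commanded when the call began, along the tool's axes at that moment; what a row does not reach only later rows make up. A row lasts 1/12 s, in which the tool goes at most 41.7 mm and 7.16 degrees, less where a joint would pass 70% of its speed; a pose out of reach is approached as far as the arm can. A call with a gripper value outside its range is refused whole. "claw" is the finger opening in mm, from 0 to 87, set as the call begins (left out, the last holds). The fingers move at their own pace and stop on an object; the grip force is fixed at half the most. Time passes only in rows, so rows that repeat a pose let the fingers close, or fill a call up. It gives the time, the measured TCP pose, the force and the opening at its end, in the units of the state.
- manip.get_state(): the state, without advancing time (a new reading comes with each control period).
- manip.capture(name): name is "scene" or "top" or "wrist"; returns a dict with "color" (420x560x3 uint8, red, green, blue), "z_map" (420x560 float32, m along the optical axis (not along the pixel's ray), 0 where there is no reading), "camera_matrix" (3x3 intrinsics, pixels), "view" (4x4, takes a point from world to camera coordinates); the wrist camera has in their place "mount" (4x4, takes a point from camera to tool coordinates, whose origin is the TCP and whose axes are the flange's). Camera axes: x right, y down, z forward; pixel columns grow to the right and rows downward; lengths in m; the calibration is good to about 2 mm. A picture is of the moment at which its call begins: read the wrist's pose just before it.
- manip.sign_off(): hands the job in, once; it reports no verdict.
The state is a dict: "time_s": time; "joints": joint angles; "qd": joint speeds; "effort": joint torques, N m; "tool_pos": TCP position; "orientation": TCP orientation; "wrist_force": force on the tool from outside, world axes, zero at the start; "ft_torque": the same for the moment, N m; "width": opening from 0.0 (shut) to 1.0 (fully open).
Only numpy, scipy, OpenCV 4.12 (cv2) and the standard library are available. Lean on these libraries where they do the work, as an engineer would, in place of code of your own. Each camera call takes 0.05 s, during which the arm holds its last target. There are 200 camera calls.

## Working session

There is one attempt and no reset: what is moved stays moved. The work goes in short steps, Python scripts to look and compute and a tool call to move; the robot and the scene stay as the last step left them, time stands still between calls to the robot, and variables do not carry over. Pictures are saved under pics/ and viewed, on a budget of 10 in all, crops included, one or two more only if the job needs it, and the job is handed in when it is done.

Besides the shell and the picture viewer there is one more tool, called after "Emit:" by a JSON object that holds its "api" and its "payload". send_rows: Moves the arm, as the interface text tells. Its arguments: {"type":"object","properties":{"plan":{"type":"array","items":{"type":"array","items":{"type":"number"}}},"claw":{"type":"number"}},"required":["plan"]}

```bash
mkdir -p pics; cat > h.py <<'E'
import numpy as np, cv2
from bench import manip
from scipy.spatial.transform import Rotation as R
def cap(name, save=None):
    st=manip.get_state(); c=manip.capture(name)
    if 'view' in c: T=np.linalg.inv(c['view'])
    else:
        W=np.eye(4);W[:3,:3]=R.from_quat(st['orientation']).as_matrix();W[:3,3]=st['tool_pos'];T=W@c['mount']
    if save: cv2.imwrite('pics/'+save,c['color'][...,::-1])
    return c,T,st
def cloud(c,T):
    z=c['z_map'];v,u=np.mgrid[:z.shape[0],:z.shape[1]];K=c['camera_matrix']
    p=np.stack([(u-K[0,2])/K[0,0]*z,(v-K[1,2])/K[1,1]*z,z],-1)
    p=p@T[:3,:3].T+T[:3,3]; p[z==0]=np.nan
    return p
E
python3 - <<'E'
from h import *
a=cap('scene');b=cap('top')
cv2.imwrite('pics/a.png',cv2.resize(np.hstack([a[0]['color'],b[0]['color']])[...,::-1],(800,300),interpolation=cv2.INTER_AREA))
cv2.imwrite('pics/top.png',b[0]['color'][...,::-1])
cv2.imwrite('pics/scene.png',a[0]['color'][...,::-1])
np.savez('d.npz',ps=cloud(*a[:2]),pt=cloud(*b[:2]),cs=a[0]['color'],ct=b[0]['color'])
print(manip.get_state()); print(a[1],b[1],b[0]['camera_matrix'])
E
```

```text
{'time_s': 0.1, 'joints': array([-1.22659968,  0.33280636, -0.06470116,  1.46082752,  0.02160258,
        1.34988216, -0.0884857 ]), 'qd': array([ 5.93877978e-04, -1.53673288e-03,  1.02610178e-05, -1.76570440e-03,
        1.52563450e-03,  3.86879876e-04,  4.37446638e-04]), 'effort': array([ 1.39837157e-04, -6.24549150e+01,  2.40236713e-02, -3.90715098e+01,
       -6.15299377e-02,  3.66670266e-02,  1.36241124e-04]), 'tool_pos': array([0.2240119 , 0.58307459, 0.1837492 ]), 'orientation': array([ 1.82354934e-01,  9.83232577e-01, -6.08120689e-04, -8.44016332e-05]), 'wrist_force': array([ 0.21642801, -0.41562127, -0.43814532]), 'ft_torque': array([-0.02089542, -0.03244248,  0.04177926]), 'width': 1.0019411098554234}
[[ 0.8641871  -0.38755459  0.32090825  0.21814288]
 [-0.50284928 -0.64240408  0.57832483 -0.34992745]
 [-0.01797968 -0.66114933 -0.75003886  0.75396469]
 [ 0.          0.          0.          1.        ]] [[ 2.83668650e-04 -9.81909699e-01  1.89349578e-01  3.00524849e-01]
 [-9.99999439e-01 -8.52180823e-05  1.05620531e-03  1.42182752e-01]
 [-1.02096223e-03 -1.89349771e-01 -9.81909172e-01  1.12026210e+00]
 [ 0.00000000e+00  0.00000000e+00  0.00000000e+00  1.00000000e+00]] [[434.5067002    0.         280.44863813]
 [  0.         434.5067002  213.08888241]
 [  0.           0.           1.        ]]
```

View pics/top.png

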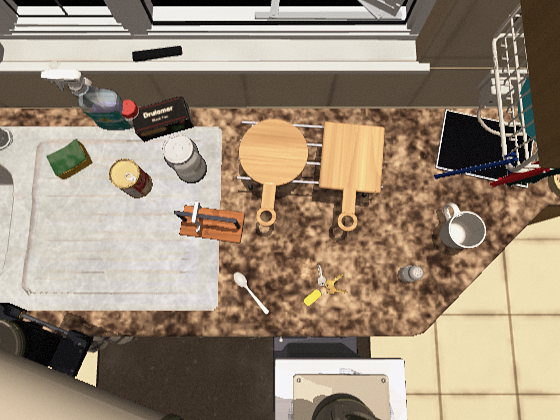

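View pics/scene.png

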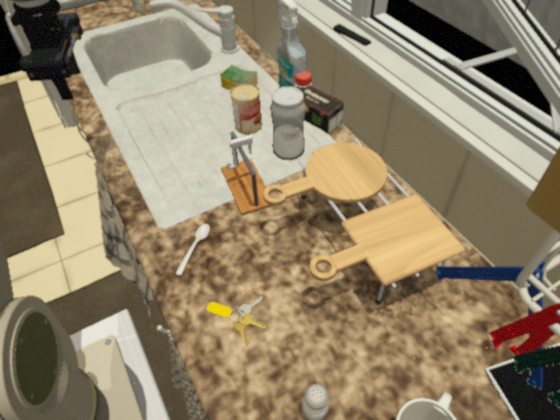

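The top view shows the round board's disc at (273,153) with its hole near (266,216), and the square board's hole near (347,222). The orange stand with the hook is around (195–215,218). Next I'll measure these points.

```bash
cat >> h.py <<'E'
def ray(c,T,u,v,z):
    K=c['camera_matrix'];d=T[:3,:3]@np.array([(u-K[0,2])/K[0,0],(v-K[1,2])/K[1,1],1]);return T[:3,3]+d*(z-T[2,3])/d[2]
E
python3 - <<'E'
from h import *
D=np.load('d.npz')
for n,img,p,box in (('top',D['ct'],D['pt'],(100,290,220,420)),('scene',D['cs'],D['ps'],(130,320,240,480))):
    c,T,_=cap(n)
    hsv=cv2.cvtColor(img,cv2.COLOR_RGB2HSV)
    m=((abs(p[...,2]-.112)<.008)).astype(np.uint8)
    if n=='scene' : m[:,:240]=0
    m[:box[0]]=0;m[box[1]:]=0;m[:,:box[2]]=0;m[:,box[3]:]=0
    cs,h=cv2.findContours(m,cv2.RETR_CCOMP,cv2.CHAIN_APPROX_NONE)
    for i,k in enumerate(cs):
        A=cv2.contourArea(k)
        if A<25: continue
        (u,v),r=cv2.minEnclosingCircle(k); M=cv2.moments(k);u,v=M['m10']/M['m00'],M['m01']/M['m00']
        print(n,'hole' if h[0][i][3]>=0 else 'outer',A,(u,v),ray(c,T,u,v,.112),'r',r)
p=D['pt'];w=D['ct'].astype(int)
for n,p,b in (('top',D['pt'],(195,245,165,250)),('scene',D['ps'],(125,215,215,270))):
    q=p[b[0]:b[1],b[2]:b[3]].reshape(-1,3);q=q[np.isfinite(q[:,2])]
    for lo,hi in ((.02,.06),(.06,.095),(.095,.105),(.105,.115),(.115,.122),(.122,.135),(.135,.2)):
        s=q[(q[:,2]>lo)&(q[:,2]<hi)]
        if len(s): print(n,lo,hi,len(s),s.mean(0).round(3),s.min(0).round(3),s.max(0).round(3))
t=cv2.resize(D['ct'][195:250,165:285],(720,330),interpolation=cv2.INTER_CUBIC)
s=cv2.resize(D['cs'][120:215,215:295],(320,380)[:2],interpolation=cv2.INTER_CUBIC)
o=np.zeros((600,800,3),np.uint8);o[:270,:588]=cv2.resize(t,(588,270));o[270:600,:278]=cv2.resize(s,(278,330));cv2.imwrite('pics/z.png',o[...,::-1])
E
```

```text
top outer 56.0 (227.89285714285714, 219.8005952380952) [0.47883795 0.26711077 0.112     ] r 8.381627082824707
top outer 4588.5 (351.10519051251316, 164.51429297882385) [ 0.61443398 -0.02732596  0.112     ] r 57.3868522644043
top hole 115.5 (347.01154401154395, 221.5194805194805) [ 0.47475823 -0.01343061  0.112     ] r 6.722086429595947
top outer 4126.5 (272.20655115311604, 160.1744820065431) [0.62537249 0.16325106 0.112     ] r 53.67737579345703
top hole 114.0 (265.9035087719298, 216.5) [0.48675566 0.17758769 0.112     ] r 6.500100135803223
scene outer 7140.5 (392.5463436267301, 241.29841514366407) [ 0.6090992  -0.03199331  0.112     ] r 77.78184509277344
scene hole 168.5 (323.19287833827894, 266.35707220573687) [ 0.47400087 -0.01285314  0.112     ] r 8.646367073059082
scene outer 4371.0 (336.77308777548996, 174.11431403950277) [0.62032587 0.15924516 0.112     ] r 62.96483612060547
scene hole 99.5 (275.1038525963149, 193.71859296482413) [0.48595657 0.17697757 0.112     ] r 7.159010887145996
scene outer 159.0 (246.95702306079664, 156.87106918238993) [0.48666043 0.30096433 0.112     ] 
[... 392 characters left out ...]
87 0.32  0.11 ] [0.471 0.248 0.106] [0.514 0.396 0.115]
top 0.115 0.122 14 [0.491 0.34  0.118] [0.47  0.335 0.115] [0.518 0.348 0.122]
top 0.122 0.135 101 [0.495 0.343 0.128] [0.471 0.335 0.122] [0.521 0.351 0.133]
scene 0.02 0.06 162 [0.505 0.362 0.04 ] [0.456 0.248 0.02 ] [0.6   0.517 0.06 ]
scene 0.06 0.095 134 [0.48  0.312 0.078] [0.456 0.249 0.06 ] [0.516 0.397 0.095]
scene 0.095 0.105 63 [0.483 0.294 0.101] [0.464 0.168 0.095] [0.516 0.395 0.105]
scene 0.105 0.115 321 [0.483 0.286 0.109] [0.464 0.168 0.105] [0.519 0.399 0.115]
scene 0.115 0.122 58 [0.493 0.343 0.118] [0.47  0.338 0.115] [0.52  0.351 0.122]
scene 0.122 0.135 97 [0.496 0.345 0.126] [0.47  0.337 0.122] [0.52  0.354 0.129]
```

View pics/z.png

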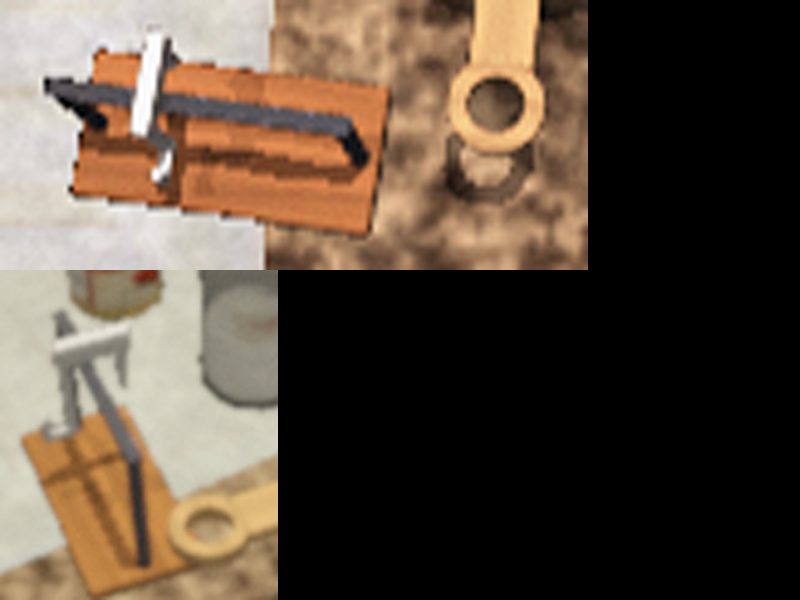

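```bash
cat > m.py <<'E'
from h import *
def pca(s):
    m=s[:,:2].mean(0);u,w,v=np.linalg.svd(s[:,:2]-m);d=v[0]*np.sign(v[0][np.argmax(abs(v[0]))]);return m.round(4),np.degrees(np.arctan2(d[1],d[0])).round(2)
D=np.load('d.npz')
for n,p in (('top',D['pt']),('scene',D['ps'])):
    q=p.reshape(-1,3);q=q[np.isfinite(q[:,2])]
    def box(x0,x1,y0,y1,z0,z1): return q[(q[:,0]>x0)&(q[:,0]<x1)&(q[:,1]>y0)&(q[:,1]<y1)&(q[:,2]>z0)&(q[:,2]<z1)]
    b=box(.45,.54,.32,.37,.122,.14);print(n,'block',pca(b),np.median(b[:,2]), b.min(0),b.max(0))
    r=box(.45,.54,.245,.40,.106,.114);r=r[(r[:,1]<.325)|(r[:,1]>.36)];print('rail',pca(r),np.median(r[:,2]))
    d=box(.45,.78,.06,.27,.104,.12)
    d=d[d[:,0]>.575];d=d[d[:,1]<.27]
    c,rad=cv2.minEnclosingCircle((d[:,:2]*1000).astype(np.float32));print('disc',c,rad,np.median(d[:,2]))
    g=box(.46,.515,.15,.205,.104,.12);print('ring',cv2.minEnclosingCircle((g[g[:,0]<.49][:,:2]*1000).astype(np.float32)),np.median(g[:,2]))
E
python3 m.py
```

```text
top block (array([0.4954, 0.3425]), np.float64(-7.2)) 0.127706297795241 [0.47071673 0.33533768 0.12208347] [0.52106744 0.35081799 0.13270921]
rail (array([0.4858, 0.3155]), np.float64(82.2)) 0.11041844333629647
disc (648.4317016601562, 165.0626678466797) 98.95716857910156 0.11261808158863906
ring ((484.4655456542969, 178.45465087890625), 22.966337203979492) 0.11220567056976005
scene block (array([0.4957, 0.3445]), np.float64(-8.37)) 0.1261516356027521 [0.47008776 0.33714624 0.1222105 ] [0.51998043 0.35437539 0.12890855]
rail (array([0.4843, 0.3074]), np.float64(82.07)) 0.10872580964509926
disc (647.2962646484375, 164.57110595703125) 86.47928619384766 0.11033056808500052
ring ((484.44390869140625, 179.33016967773438), 24.497018814086914) 0.10994841965778229
```

Emit:
{"api": "send_rows", "payload": {"plan": [[-34, -13, 0, -1.3], [-68, -25, 0, -2.6], [-102, -38, 0, -4], [-136, -50, 0, -5.3], [-170, -63, 0, -6.6], [-204, -76, 0, -8], [-238, -88, 0, -9.3], [-272, -101, 0, -10.6], [-306, -113, 0, -12], [-339, -126, 0, -13.2]], "claw": 50}}

```text
time_s: 1.03
tool_pos: [0.4966, 0.3428, 0.1844]
orientation: [0.068, 0.998, 0.0, 0.0]
wrist_force: [0.6, 0.8, -0.7]
width: 0.577
```

Emit:
{"api": "send_rows", "payload": {"plan": [[0, 0, 5, 0], [0, 0, 10, 0], [0, 0, 15, 0], [0, 0, 20, 0], [0, 0, 25, 0], [0, 0, 28, 0], [0, 0, 28, 0], [0, 0, 28, 0], [0, 0, 28, 0], [0, 0, 28, 0]]}}

```text
time_s: 1.87
tool_pos: [0.4955, 0.3445, 0.1568]
orientation: [0.068, 0.998, 0.0, 0.0]
wrist_force: [0.7, -0.0, 0.2]
width: 0.573
```

```bash
python3 - <<'E'
from h import *
c,T,st=cap('wrist','w1.png');p=cloud(c,T)
print(st['tool_pos'],R.from_quat(st['orientation']).as_matrix()[:,0],st['wrist_force'],st['width'])
q=p.reshape(-1,3);q=q[np.isfinite(q[:,2])]
import m
b=q[(q[:,2]>.122)&(q[:,2]<.135)&(abs(q[:,0]-.495)<.045)&(abs(q[:,1]-.344)<.02)]
print(len(b),b.min(0),b.max(0),np.median(b[:,2]));print(m.pca(b))
E
```

```text
[0.49550704 0.34445442 0.15682391] [-9.90723519e-01  1.35892393e-01 -4.08256581e-04] [ 0.68278674 -0.03859022  0.19636435] 0.5727335340889351
top block (array([0.4954, 0.3425]), np.float64(-7.2)) 0.127706297795241 [0.47071673 0.33533768 0.12208347] [0.52106744 0.35081799 0.13270921]
rail (array([0.4858, 0.3155]), np.float64(82.2)) 0.11041844333629647
disc (648.4317016601562, 165.0626678466797) 98.95716857910156 0.11261808158863906
ring ((484.4655456542969, 178.45465087890625), 22.966337203979492) 0.11220567056976005
scene block (array([0.4957, 0.3445]), np.float64(-8.37)) 0.1261516356027521 [0.47008776 0.33714624 0.1222105 ] [0.51998043 0.35437539 0.12890855]
rail (array([0.4843, 0.3074]), np.float64(82.07)) 0.10872580964509926
disc (647.2962646484375, 164.57110595703125) 86.47928619384766 0.11033056808500052
ring ((484.44390869140625, 179.33016967773438), 24.497018814086914) 0.10994841965778229
1037 [0.46995317 0.33776941 0.12204937] [0.52148565 0.35373361 0.13058041] 0.12832092619627358
(array([0.4942, 0.3459]), np.float64(-8.16))
```

View pics/w1.png

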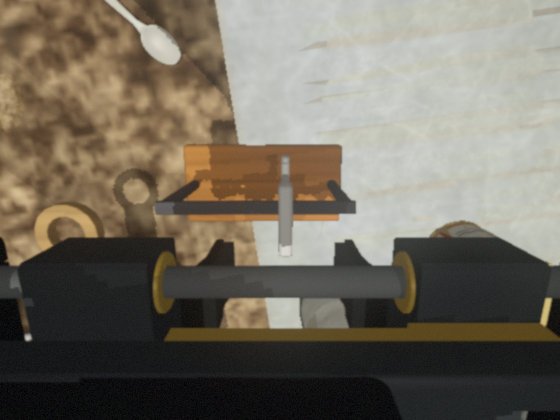

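The wrist view shows the block (columns 279–293, rows 180–255) centred between the fingers, at about columns 215–355. I'll go down and grip.

Emit:
{"api": "send_rows", "payload": {"plan": [[0, 0, 8, 0], [0, 0, 16, 0], [0, 0, 24, 0], [0, 0, 31, 0], [0, 0, 37, 0], [0, 0, 41, 0], [0, 0, 43, 0], [0, 0, 43, 0], [0, 0, 43, 0], [0, 0, 43, 0]]}}

```text
time_s: 2.75
tool_pos: [0.4956, 0.3444, 0.1139]
orientation: [0.068, 0.998, 0.0, 0.0]
wrist_force: [0.1, 0.5, 0.2]
width: 0.573
```

Emit:
{"api": "send_rows", "payload": {"plan": [[0, 0, 0, 0], [0, 0, 0, 0], [0, 0, 0, 0], [0, 0, 0, 0], [0, 0, 0, 0], [0, 0, 0, 0], [0, 0, 0, 0], [0, 0, 0, 0], [0, 0, 0, 0], [0, 0, 0, 0]], "claw": 0}}

```text
time_s: 3.58
tool_pos: [0.4954, 0.3442, 0.1134]
orientation: [0.068, 0.998, 0.0, -0.0]
wrist_force: [-0.5, -0.1, 0.2]
width: 0.013
```

The opening is 1 mm where the 10 mm block should be, so the grasp is suspect. I'll look.

```bash
python3 - <<'E'
from h import *
a=cap('wrist');b=cap('scene');print(manip.get_state()['width'])
cv2.imwrite('pics/w2.png',np.hstack([cv2.resize(a[0]['color'][120:330,140:420],(400,300)),cv2.resize(b[0]['color'][90:240,180:380],(400,300),interpolation=cv2.INTER_CUBIC)])[...,::-1])
E
```

```text
0.009843627585757849
```

View pics/w2.png

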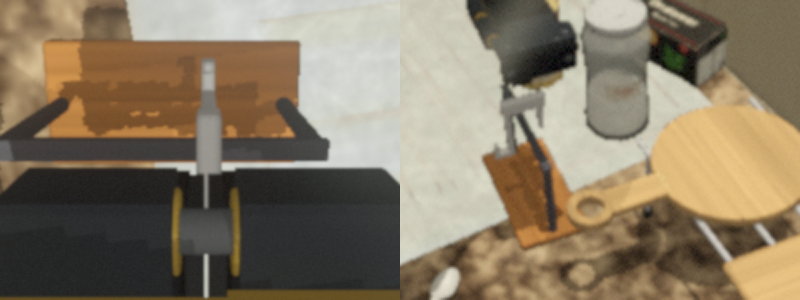

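The picture shows the block in front of the shut fingers, not between them. I'll check this numerically by taking the points around the fingers and the block from all the cameras.

```bash
python3 - <<'E'
from h import *
for n in ('wrist','scene','top'):
    c,T,st=cap(n);K=c['camera_matrix'];p=cloud(c,T)
    def pr(P):
        q=np.linalg.inv(T)@np.r_[P,1];return (K@q[:3]/q[2])[:2].round(1),q[2].round(3)
    t=st['tool_pos']
    print(n,'tcp',pr(t),'grasp',pr(t+[0,0,.019]),'tcp+50',pr(t+[0,0,.05]),'blk',pr([.470,.348,.128]),pr([.521,.341,.128]))
    g=c['color'].astype(int);dark=g.max(2)<70
    q=p.reshape(-1,3);k=np.isfinite(q[:,2])&(abs(q[:,0]-.5)<.07)&(abs(q[:,1]-.344)<.03)&(q[:,2]>.1)
    for lo in np.arange(.1,.22,.01):
        s=q[k&(q[:,2]>=lo)&(q[:,2]<lo+.01)]
        if len(s):print(lo.round(2),len(s),s.min(0).round(3),s.max(0).round(3))
print(R.from_quat(st['orientation']).as_matrix().round(3))
print(c.keys())
w=manip.capture('wrist');print(w['mount'].round(4))
E
```

```text
wrist tcp (array([282.9, 234.9]), np.float64(0.211)) grasp (array([282.9, 245.8]), np.float64(0.193)) tcp+50 (array([282.8, 268.7]), np.float64(0.163)) blk (array([283.4, 199.4]), np.float64(0.191)) (array([283.3, 284.1]), np.float64(0.204))
0.1 350 [0.472 0.314 0.101] [0.498 0.374 0.11 ]
0.11 1047 [0.47  0.314 0.11 ] [0.499 0.374 0.12 ]
0.12 778 [0.47  0.341 0.12 ] [0.495 0.354 0.13 ]
0.13 7 [0.474 0.344 0.13 ] [0.492 0.35  0.131]
0.15 192 [0.483 0.338 0.152] [0.487 0.355 0.16 ]
0.16 302 [0.483 0.338 0.16 ] [0.491 0.354 0.17 ]
0.17 283 [0.483 0.339 0.17 ] [0.487 0.353 0.18 ]
0.18 35 [0.484 0.34  0.18 ] [0.487 0.352 0.184]
0.19 7 [0.493 0.339 0.2  ] [0.502 0.348 0.2  ]
0.2 816 [0.486 0.339 0.2  ] [0.503 0.351 0.21 ]
0.21 59 [0.483 0.34  0.21 ] [0.495 0.351 0.217]
scene tcp (array([241.5, 143.4]), np.float64(0.971)) grasp (array([240.7, 136.7]), np.float64(0.957)) tcp+50 (array([239.3, 125.4]), np.float64(0.933)) blk (array([229.5, 141.4]), np.float64(0.954)) (array([252.1, 135.2]), np.float64(0.966))
0.1 67 [0.473 0.314 0.1  ] [0.517 0.373 0.11 ]
0.11 82 [0.47  0.316 0.11 ] [0.519 0.35  0.12 ]
0.12 116 [0.47  0.338 0.12 ] [0.52  0.354 0.129]
0.14 1 [0.486 0.34  0.15 ] [0.486 0.34  0.15 ]
0.15 17 [0.484 0.334 0.151] [0.504 0.34  0.156]
top tcp (array([195.3, 212.8]), np.float64(1.026)) grasp (array([193.7, 211.2]), np.float64(1.007)) tcp+50 (array([191. , 208.5]), np.float64(0.977)) blk (array([192.1, 222.4]), np.float64(1.007)) (array([195.9, 200.9]), np.float64(1.016))
[[-0.991  0.136  0.   ]
 [ 0.136  0.991  0.   ]
 [-0.     0.    -1.   ]]
dict_keys(['color', 'z_map', 'camera_matrix', 'view'])
[[ 1.200e-03 -9.685e-01 -2.489e-01  6.770e-02]
 [ 1.000e+00  1.000e-03  8.000e-04  3.000e-04]
 [-6.000e-04 -2.489e-01  9.685e-01 -2.009e-01]
 [ 0.000e+00  0.000e+00  0.000e+00  1.000e+00]]
```

The shut fingers end at z≈0.151 in both the wrist and scene clouds. That is about 37 mm above the reported TCP, and they closed above the block. Nothing was touched. I'll reopen, go lower, and check the fingertip height against the block.

Emit:
{"api": "send_rows", "payload": {"plan": [[0, 0, 0, 0], [0, 0, 0, 0], [0, 0, 0, 0], [0, 0, 0, 0], [0, 0, 0, 0], [0, 0, 5, 0], [0, 0, 10, 0], [0, 0, 15, 0], [0, 0, 20, 0], [0, 0, 20, 0]], "claw": 45}}

```text
time_s: 4.72
tool_pos: [0.4947, 0.3437, 0.0919]
orientation: [0.068, 0.998, -0.001, -0.001]
wrist_force: [-0.3, 0.4, -0.3]
width: 0.509
```

```bash
python3 - <<'E'
from h import *
print(manip.get_state()['tool_pos'],manip.get_state()['wrist_force'])
for n in ('wrist','scene'):
    c,T,st=cap(n,'o_'+n+'.png');q=cloud(c,T).reshape(-1,3)
    k=np.isfinite(q[:,2])&(abs(q[:,0]-.495)<.025)&(abs(q[:,1]-.344)<.05)&(q[:,2]>.113)
    for side in (-1,1):
        s=q[k&((q[:,1]-.344)*side>.014)]
        for lo in np.arange(.11,.17,.005):
            r=s[(s[:,2]>=lo)&(s[:,2]<lo+.005)]
            if len(r):print(n,side,lo.round(3),len(r),r.min(0).round(3),r.max(0).round(3))
q=cloud(*cap('scene')[:2]).reshape(-1,3)
k=(q[:,2]>.15)&(abs(q[:,1]-.344)<.12)&(q[:,0]>.51)&(q[:,0]<.7);print(q[k].min(0),q[k].max(0))
c,T,st=cap('top');q=cloud(c,T).reshape(-1,3)
k=(q[:,2]>.12)&(abs(q[:,1]-.344)<.12)&(q[:,0]>.57)&(q[:,0]<.7);print(q[k].min(0),q[k].max(0))
E
```

```text
[0.49470954 0.3437303  0.09185364] [-0.31516193  0.35937567 -0.3114556 ]
wrist -1 0.13 77 [0.479 0.315 0.13 ] [0.493 0.323 0.135]
wrist -1 0.135 102 [0.479 0.315 0.135] [0.491 0.324 0.14 ]
wrist -1 0.14 105 [0.479 0.315 0.14 ] [0.49  0.324 0.145]
wrist -1 0.145 107 [0.479 0.315 0.145] [0.487 0.324 0.15 ]
wrist -1 0.15 106 [0.479 0.315 0.15 ] [0.502 0.323 0.155]
wrist -1 0.155 134 [0.479 0.314 0.155] [0.502 0.323 0.16 ]
wrist -1 0.16 43 [0.479 0.313 0.16 ] [0.5   0.321 0.163]
wrist -1 0.165 34 [0.492 0.321 0.166] [0.501 0.322 0.17 ]
wrist -1 0.17 56 [0.49  0.321 0.17 ] [0.501 0.323 0.175]
wrist 1 0.13 75 [0.487 0.366 0.13 ] [0.499 0.376 0.135]
wrist 1 0.135 105 [0.487 0.366 0.135] [0.498 0.376 0.14 ]
wrist 1 0.14 98 [0.487 0.366 0.14 ] [0.496 0.376 0.145]
wrist 1 0.145 105 [0.487 0.367 0.145] [0.494 0.376 0.15 ]
wrist 1 0.15 118 [0.487 0.365 0.15 ] [0.507 0.377 0.155]
wrist 1 0.155 132 [0.487 0.365 0.155] [0.508 0.378 0.16 ]
wrist 1 0.16 41 [0.487 0.366 0.16 ] [0.505 0.378 0.163]
wrist 1 0.165 38 [0.498 0.365 0.166] [0.507 0.366 0.17 ]
wrist 1 0.17 57 [0.495 0.365 0.17 ] [0.507 0.367 0.175]
scene -1 0.125 4 [0.481 0.315 0.128] [0.5  0.32 0.13]
scene -1 0.13 13 [0.482 0.313 0.13 ] [0.501 0.318 0.135]
scene -1 0.135 19 [0.48  0.312 0.135] [0.5   0.317 0.14 ]
scene -1 0.14 22 [0.48  0.312 0.14 ] [0.501 0.32  0.145]
scene -1 0.145 18 [0.48  0.312 0.145] [0.501 0.317 0.15 ]
scene -1 0.15 7 [0.481 0.312 0.15 ] [0.498 0.316 0.154]
[0.51001877 0.24505256 0.15016699] [0.67066275 0.41863771 0.44087937]
[0.60353292 0.33982643 0.12042405] [0.67052496 0.40158556 0.17110978]
```

View pics/o_wrist.png

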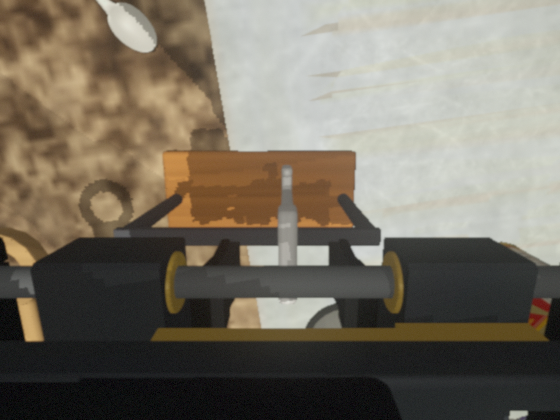

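The fingertips are at z≈0.130, about 38 mm above the reported TCP, and the inner faces at y 0.324/0.366 straddle the block. In the picture the block (columns 278–298) sits centred between the fingers at columns 230–340. I'll lower another 15 mm and grip.

Emit:
{"api": "send_rows", "payload": {"plan": [[0, 0, 3, 0], [0, 0, 6, 0], [0, 0, 9, 0], [0, 0, 12, 0], [0, 0, 14, 0], [0, 0, 15, 0], [0, 0, 15, 0], [0, 0, 15, 0], [0, 0, 15, 0], [0, 0, 15, 0]]}}

```text
time_s: 5.75
tool_pos: [0.4955, 0.3443, 0.0786]
orientation: [0.068, 0.998, 0.0, 0.0]
wrist_force: [0.2, -0.2, 0.1]
width: 0.518
```

Emit:
{"api": "send_rows", "payload": {"plan": [[0, 0, 0, 0], [0, 0, 0, 0], [0, 0, 0, 0], [0, 0, 0, 0], [0, 0, 0, 0], [0, 0, 0, 0], [0, 0, 0, 0], [0, 0, 0, 0], [0, 0, 0, 0], [0, 0, 0, 0]], "claw": 0}}

```text
time_s: 6.58
tool_pos: [0.4954, 0.3443, 0.0784]
orientation: [0.068, 0.998, 0.0, -0.0]
wrist_force: [0.3, -0.6, 0.3]
width: 0.106
```

The opening is 9.2 mm, so the block is gripped. I'll lift straight up.

Emit:
{"api": "send_rows", "payload": {"plan": [[0, 0, -5, 0], [0, 0, -12, 0], [0, 0, -22, 0], [0, 0, -34, 0], [0, 0, -46, 0], [0, 0, -58, 0], [0, 0, -70, 0], [0, 0, -80, 0], [0, 0, -90, 0], [0, 0, -90, 0]]}}

```text
time_s: 7.42
tool_pos: [0.4963, 0.3449, 0.1711]
orientation: [0.068, 0.998, 0.001, 0.001]
wrist_force: [0.7, -0.1, 0.1]
width: 0.108
```

```bash
python3 - <<'E'
from h import *
from m import pca
print('----')
for n in ('wrist','scene','top'):
    c,T,st=cap(n,'l_'+n+'.png');q=cloud(c,T).reshape(-1,3);g=c['color'].reshape(-1,3).astype(int)
    k=np.isfinite(q[:,2])&(abs(q[:,0]-.495)<.06)&(abs(q[:,1]-.344)<.025)
    for lo in np.arange(.12,.25,.01):
        r=q[k&(q[:,2]>=lo)&(q[:,2]<lo+.01)]
        if len(r):print(n,lo.round(3),len(r),r.min(0).round(3),r.max(0).round(3))
print(st['tool_pos'],st['width'],st['wrist_force'])
E
```

```text
top block (array([0.4954, 0.3425]), np.float64(-7.2)) 0.127706297795241 [0.47071673 0.33533768 0.12208347] [0.52106744 0.35081799 0.13270921]
rail (array([0.4858, 0.3155]), np.float64(82.2)) 0.11041844333629647
disc (648.4317016601562, 165.0626678466797) 98.95716857910156 0.11261808158863906
ring ((484.4655456542969, 178.45465087890625), 22.966337203979492) 0.11220567056976005
scene block (array([0.4957, 0.3445]), np.float64(-8.37)) 0.1261516356027521 [0.47008776 0.33714624 0.1222105 ] [0.51998043 0.35437539 0.12890855]
rail (array([0.4843, 0.3074]), np.float64(82.07)) 0.10872580964509926
disc (647.2962646484375, 164.57110595703125) 86.47928619384766 0.11033056808500052
ring ((484.44390869140625, 179.33016967773438), 24.497018814086914) 0.10994841965778229
----
wrist 0.14 12 [0.457 0.346 0.147] [0.472 0.353 0.15 ]
wrist 0.15 192 [0.457 0.345 0.15 ] [0.475 0.354 0.159]
wrist 0.16 140 [0.457 0.346 0.16 ] [0.475 0.354 0.17 ]
wrist 0.17 40 [0.473 0.345 0.17 ] [0.476 0.352 0.18 ]
wrist 0.18 52 [0.473 0.345 0.18 ] [0.475 0.352 0.19 ]
wrist 0.19 39 [0.473 0.345 0.19 ] [0.475 0.352 0.197]
wrist 0.2 46 [0.471 0.334 0.206] [0.487 0.359 0.21 ]
wrist 0.21 533 [0.47  0.333 0.21 ] [0.522 0.36  0.22 ]
wrist 0.22 1553 [0.471 0.333 0.22 ] [0.522 0.36  0.23 ]
wrist 0.23 381 [0.483 0.333 0.23 ] [0.506 0.361 0.24 ]
wrist 0.24 27 [0.483 0.333 0.24 ] [0.487 0.36  0.243]
scene 0.14 39 [0.457 0.345 0.142] [0.481 0.353 0.15 ]
scene 0.15 28 [0.456 0.342 0.15 ] [0.479 0.351 0.16 ]
scene 0.16 22 [0.457 0.341 0.161] [0.513 0.352 0.17 ]
scene 0.17 29 [0.472 0.339 0.17 ] [0.516 0.35  0.18 ]
scene 0.18 31 [0.473 0.338 0.181] [0.517 0.35  0.19 ]
scene 0.19 30 [0.472 0.339 0.19 ] [0.518 0.35  0.199]
scene 0.2 62 [0.47 0.33 0.2 ] [0.519 0.352 0.21 ]
scene 0.21 89 [0.47  0.328 0.21 ] [0.519 0.352 0.22 ]
scene 0.22 9 [0.482 0.331 0.22 ] [0.503 0.334 0.223]
[0.49546058 0.34431782 0.1685739 ] 0.10833294455824401 [-0.35785093 -0.30761502 -1.16174642]
```

View pics/l_scene.png

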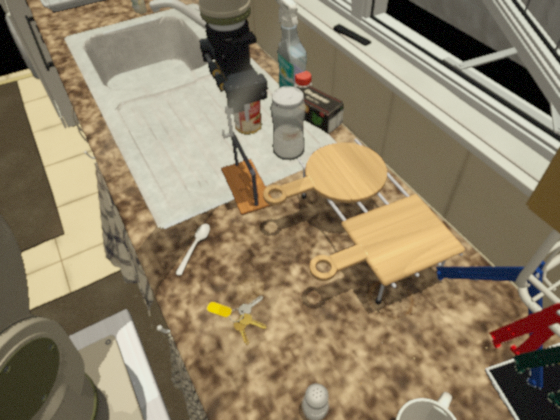

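The hook is up and upright: shank bottom at about 0.142, tip at about 0.167. I'll carry it over the hole.

Emit:
{"api": "send_rows", "payload": {"plan": [[0, -8, 0, 0], [0, -25, 0, -0.4], [1, -45, 0, -0.8], [1, -67, 0, -1.2], [2, -90, 0, -1.6], [2, -113, 0, -2], [3, -135, 0, -2.4], [4, -152, 0, -2.8], [4, -164, 0, -3.2], [4, -168, 0, -3.2]]}}

```text
time_s: 8.4
tool_pos: [0.4682, 0.1756, 0.168]
orientation: [0.042, 0.999, -0.0, -0.0]
wrist_force: [-0.2, -0.8, -0.6]
width: 0.112
```

Emit:
{"api": "send_rows", "payload": {"plan": [[0, 0, 3, 0], [0, 0, 6, 0], [0, 0, 9, 0], [0, 0, 12, 0], [0, 0, 15, 0], [0, 0, 18, 0], [0, 0, 20, 0], [0, 0, 20, 0], [0, 0, 20, 0], [0, 0, 20, 0]]}}

```text
time_s: 9.23
tool_pos: [0.4687, 0.1784, 0.1486]
orientation: [0.04, 0.999, 0.0, 0.0]
wrist_force: [0.6, 0.5, -0.2]
width: 0.11
```

```bash
python3 - <<'E'
from h import *
a=cap('wrist');b=cap('scene')
for n,(c,T,st) in (('w',a),('s',b)):
    q=cloud(c,T).reshape(-1,3)
    r=q[(abs(q[:,0]-.487)<.05)&(abs(q[:,1]-.178)<.03)&(q[:,2]>.105)&(q[:,2]<.119)]
    print(n,'board',len(r),r.min(0).round(3),r.max(0).round(3))
    k=(abs(q[:,0]-.478)<.06)&(abs(q[:,1]-.178)<.03)
    for lo in np.arange(.12,.2,.01):
        r=q[k&(q[:,2]>=lo)&(q[:,2]<lo+.01)]
        if len(r):print(n,lo.round(3),len(r),r.min(0).round(3),r.max(0).round(3))
print(st['tool_pos'],R.from_quat(st['orientation']).as_matrix()[:,0].round(3),st['width'],st['wrist_force'])
cv2.imwrite('pics/p1.png',np.hstack([cv2.resize(a[0]['color'],(400,300)),cv2.resize(b[0]['color'][120:240,200:360],(400,300),interpolation=cv2.INTER_CUBIC)])[...,::-1])
E
```

```text
w board 839 [0.465 0.157 0.105] [0.537 0.204 0.115]
w 0.12 128 [0.429 0.178 0.124] [0.447 0.185 0.13 ]
w 0.13 92 [0.429 0.178 0.13 ] [0.447 0.185 0.14 ]
w 0.14 133 [0.429 0.178 0.14 ] [0.446 0.185 0.15 ]
w 0.15 46 [0.445 0.177 0.15 ] [0.448 0.184 0.16 ]
w 0.16 49 [0.445 0.177 0.161] [0.448 0.184 0.17 ]
w 0.17 26 [0.445 0.178 0.17 ] [0.447 0.184 0.175]
w 0.18 127 [0.443 0.166 0.182] [0.46  0.193 0.19 ]
w 0.19 1699 [0.443 0.166 0.19 ] [0.495 0.193 0.2  ]
w 0.2 381 [0.446 0.166 0.2  ] [0.489 0.193 0.21 ]
s board 457 [0.464 0.157 0.105] [0.537 0.204 0.113]
s 0.12 47 [0.43  0.178 0.12 ] [0.452 0.185 0.13 ]
s 0.13 29 [0.429 0.177 0.131] [0.453 0.185 0.139]
s 0.14 23 [0.429 0.175 0.14 ] [0.486 0.185 0.15 ]
s 0.15 31 [0.445 0.174 0.15 ] [0.489 0.182 0.16 ]
s 0.16 27 [0.445 0.175 0.16 ] [0.489 0.182 0.17 ]
s 0.17 16 [0.445 0.177 0.17 ] [0.455 0.182 0.18 ]
s 0.18 30 [0.443 0.175 0.181] [0.458 0.182 0.189]
s 0.19 66 [0.442 0.175 0.19 ] [0.461 0.195 0.2  ]
s 0.2 5 [0.458 0.186 0.2  ] [0.46  0.193 0.206]
[0.46868103 0.17844557 0.1486087 ] [-0.997  0.08  -0.   ] 0.10928741773518696 [ 0.27905834 -0.17512826 -0.81295479]
```

View pics/p1.png

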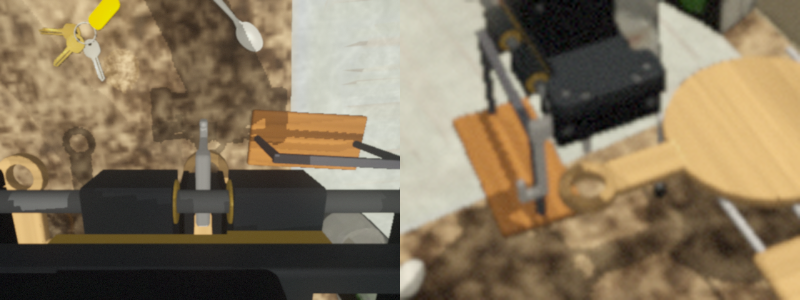

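The hook's tip measures about (0.487, 0.1785), against a hole at about (0.4875, 0.179). The lower crook is clear of the handle end: the picture shows the shank at (540,170), left of the ring at (585,187). I'll lower 67 of the 69 mm.

Emit:
{"api": "send_rows", "payload": {"plan": [[0, 0, 4, 0], [0, 0, 8, 0], [0, 0, 12, 0], [0, 0, 16, 0], [0, 0, 20, 0], [0, 0, 24, 0], [0, 0, 28, 0], [0, 0, 32, 0], [0, 0, 36, 0], [0, 0, 40, 0]]}}

```text
time_s: 10.17
tool_pos: [0.4686, 0.1784, 0.108]
orientation: [0.04, 0.999, 0.0, -0.0]
wrist_force: [0.6, -0.0, -0.2]
width: 0.112
```

Emit:
{"api": "send_rows", "payload": {"plan": [[0, 0, 4, 0], [0, 0, 8, 0], [0, 0, 12, 0], [0, 0, 16, 0], [0, 0, 20, 0], [0, 0, 23, 0], [0, 0, 25, 0], [0, 0, 26, 0], [0, 0, 27, 0], [0, 0, 27, 0]]}}

```text
time_s: 11.0
tool_pos: [0.4686, 0.1784, 0.0814]
orientation: [0.04, 0.999, 0.0, 0.0]
wrist_force: [0.2, -0.3, -0.5]
width: 0.114
```

```bash
python3 - <<'E'
from h import *
a=cap('wrist');b=cap('scene')
for n,(c,T,st) in (('w',a),('s',b)):
    q=cloud(c,T).reshape(-1,3)
    k=(abs(q[:,0]-.478)<.055)&(abs(q[:,1]-.178)<.03)
    for lo in np.arange(.05,.15,.01):
        r=q[k&(q[:,2]>=lo)&(q[:,2]<lo+.01)]
        if len(r):print(n,lo.round(3),len(r),r.min(0).round(3),r.max(0).round(3))
print(st['tool_pos'],st['width'],st['wrist_force'])
cv2.imwrite('pics/p2.png',np.hstack([cv2.resize(a[0]['color'],(400,300)),cv2.resize(b[0]['color'][120:240,200:360],(400,300),interpolation=cv2.INTER_CUBIC)])[...,::-1])
E
```

```text
w 0.05 12 [0.429 0.178 0.057] [0.445 0.185 0.06 ]
w 0.06 192 [0.429 0.178 0.06 ] [0.447 0.185 0.07 ]
w 0.07 139 [0.429 0.178 0.07 ] [0.447 0.185 0.08 ]
w 0.08 40 [0.445 0.178 0.08 ] [0.447 0.184 0.09 ]
w 0.09 52 [0.445 0.177 0.09 ] [0.447 0.184 0.1  ]
w 0.1 89 [0.445 0.17  0.1  ] [0.502 0.198 0.11 ]
w 0.11 374 [0.443 0.169 0.11 ] [0.513 0.197 0.12 ]
w 0.12 446 [0.443 0.166 0.12 ] [0.493 0.193 0.13 ]
w 0.13 1630 [0.443 0.166 0.13 ] [0.494 0.193 0.14 ]
w 0.14 382 [0.456 0.166 0.14 ] [0.479 0.194 0.15 ]
s 0.05 27 [0.429 0.178 0.052] [0.452 0.187 0.06 ]
s 0.06 34 [0.429 0.178 0.06 ] [0.453 0.184 0.07 ]
s 0.07 21 [0.429 0.177 0.07 ] [0.451 0.184 0.08 ]
s 0.08 13 [0.445 0.177 0.081] [0.452 0.181 0.089]
s 0.09 18 [0.445 0.16  0.09 ] [0.487 0.185 0.1  ]
s 0.1 38 [0.445 0.156 0.1  ] [0.499 0.182 0.109]
s 0.11 22 [0.443 0.175 0.111] [0.456 0.185 0.119]
s 0.12 49 [0.443 0.175 0.12 ] [0.459 0.192 0.13 ]
s 0.13 6 [0.446 0.176 0.13 ] [0.453 0.184 0.132]
[0.46865779 0.17838182 0.08149889] 0.10995782190254468 [ 0.19068088 -0.1290329  -1.64879982]
```

View pics/p2.png

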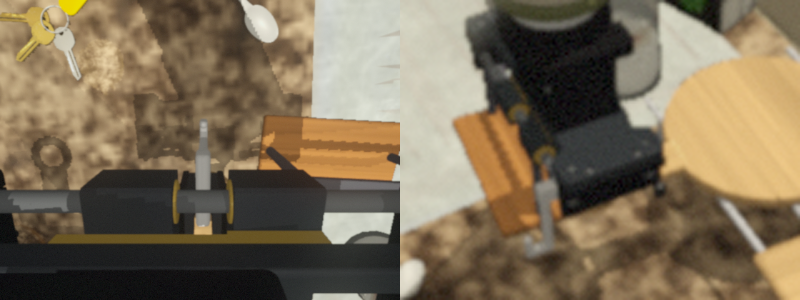

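The geometry agrees: the block underside is at about 0.113, just over the rim, and the wrist force is low. I'll release gently, let it settle, then withdraw upward.

Emit:
{"api": "send_rows", "payload": {"plan": [[0, 0, 0, 0], [0, 0, 0, 0], [0, 0, 0, 0], [0, 0, 0, 0], [0, 0, 0, 0], [0, 0, 0, 0], [0, 0, 0, 0], [0, 0, 0, 0], [0, 0, 0, 0], [0, 0, 0, 0]], "claw": 40}}

```text
time_s: 11.93
tool_pos: [0.4686, 0.1784, 0.0814]
orientation: [0.04, 0.999, 0.0, 0.0]
wrist_force: [-0.1, -0.7, 0.1]
width: 0.461
```

Emit:
{"api": "send_rows", "payload": {"plan": [[0, 0, -4, 0], [0, 0, -10, 0], [0, 0, -18, 0], [0, 0, -30, 0], [0, 0, -45, 0], [0, 0, -60, 0], [0, 0, -75, 0], [0, 0, -90, 0], [0, 0, -105, 0], [0, 0, -105, 0]]}}

```text
time_s: 12.77
tool_pos: [0.4701, 0.179, 0.1902]
orientation: [0.04, 0.999, 0.001, 0.002]
wrist_force: [1.1, 0.2, 0.4]
width: 0.462
```

Emit:
{"api": "send_rows", "payload": {"plan": [[0, 30, 0, 0], [0, 60, 0, 0], [0, 90, 0, 0], [0, 120, 0, 0], [0, 150, 0, 0], [0, 165, 0, 0], [0, 165, 0, 0], [0, 165, 0, 0], [0, 165, 0, 0], [0, 165, 0, 0]]}}

```text
time_s: 13.6
tool_pos: [0.4823, 0.3414, 0.1866]
orientation: [0.041, 0.999, -0.0, 0.0]
wrist_force: [0.5, -0.1, 0.5]
width: 0.461
```

```bash
python3 - <<'E'
from h import *
a=cap('top');b=cap('scene')
for n,(c,T,st) in (('t',a),('s',b)):
    q=cloud(c,T).reshape(-1,3)
    k=(abs(q[:,0]-.478)<.055)&(abs(q[:,1]-.178)<.03)
    for lo in np.arange(.04,.15,.01):
        r=q[k&(q[:,2]>=lo)&(q[:,2]<lo+.01)]
        if len(r):print(n,lo.round(3),len(r),r.min(0).round(3),r.max(0).round(3))
    print(T[2,3])
    m=(abs(cloud(c,T)[...,2]-.112)<.008).astype(np.uint8)
    cs,h=cv2.findContours(m,cv2.RETR_CCOMP,cv2.CHAIN_APPROX_NONE)
    for i,kk in enumerate(cs):
        if h[0][i][3]>=0 and 25<cv2.contourArea(kk)<300:
            M=cv2.moments(kk);print('hole',ray(c,T,M['m10']/M['m00'],M['m01']/M['m00'],.112).round(4),cv2.contourArea(kk))
print(st['tool_pos'],st['width'],st['wrist_force'])
cv2.imwrite('pics/p3.png',np.hstack([cv2.resize(a[0]['color'][180:255,200:300],(400,300),interpolation=cv2.INTER_CUBIC),cv2.resize(b[0]['color'][120:240,200:360],(400,300),interpolation=cv2.INTER_CUBIC)])[...,::-1])
E
```

```text
t 0.05 9 [0.44  0.174 0.055] [0.451 0.181 0.06 ]
t 0.06 6 [0.442 0.174 0.063] [0.454 0.181 0.069]
t 0.07 7 [0.433 0.176 0.071] [0.448 0.181 0.077]
t 0.1 53 [0.465 0.156 0.103] [0.527 0.201 0.11 ]
t 0.11 280 [0.454 0.156 0.11 ] [0.532 0.201 0.118]
t 0.12 40 [0.443 0.17  0.122] [0.49  0.181 0.13 ]
t 0.13 57 [0.445 0.17  0.13 ] [0.491 0.181 0.135]
1.1202620999660602
hole [ 0.4749 -0.013   0.112 ] 113.5
s 0.04 1 [0.434 0.18  0.05 ] [0.434 0.18  0.05 ]
s 0.05 40 [0.432 0.176 0.051] [0.454 0.185 0.06 ]
s 0.06 25 [0.431 0.176 0.061] [0.455 0.187 0.07 ]
s 0.07 16 [0.431 0.177 0.071] [0.452 0.182 0.079]
s 0.08 17 [0.446 0.177 0.08 ] [0.454 0.182 0.09 ]
s 0.09 23 [0.446 0.159 0.092] [0.532 0.183 0.1  ]
s 0.1 226 [0.446 0.157 0.1  ] [0.533 0.205 0.11 ]
s 0.11 266 [0.443 0.158 0.11 ] [0.533 0.204 0.12 ]
s 0.12 156 [0.443 0.172 0.12 ] [0.494 0.185 0.13 ]
s 0.13 7 [0.459 0.175 0.13 ] [0.48  0.182 0.131]
0.7539646878109588
hole [ 0.4738 -0.013   0.112 ] 165.5
hole [0.4921 0.1707 0.112 ] 25.5
[0.48230628 0.34154407 0.18670015] 0.46022672831119993 [-0.09925229 -0.42582319 -0.12638522]
```

View pics/p3.png

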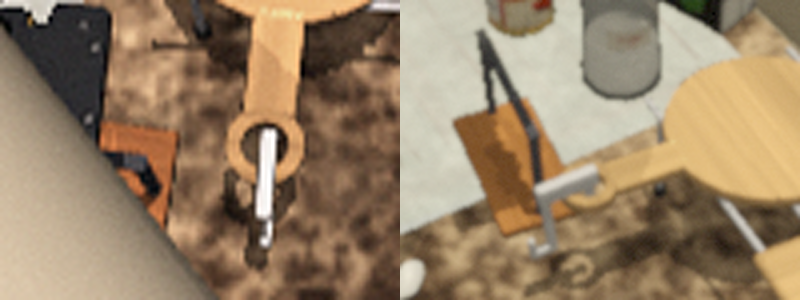

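The hook hangs upright on the ring: the block spans the rim at (265,170) in the left view, and the shank is outside the handle end at (545,215) in the right view. Ring edges and the square hole are unmoved. I'll hand in.

```bash
python3 -c "
from bench import manip
print(manip.sign_off())"
```

```text
the job is handed in; nothing more can be done
None
```

I took the S-hook off the rail and hung it in the round board's hole. I let go, withdrew the gripper and handed the job in at about 14 s; no verdict is reported.

**Grasp:** My first grasp closed on nothing (1 mm opening). The fingertips turned out to be about 38 mm above the reported TCP in the camera depth readings, which disagrees with the tool description. I reopened, went about 35 mm lower and gripped the block (9.2 mm opening), then carried it over.

**Last checks:**
- **Hook:** The block rests on the rim. The shank hangs outside the handle's end and is nearly vertical, its bottom at about 0.051 m.
- **Tip:** I could not see it inside the hole. Before release I put it at about (0.487, 0.1785), against a hole at about (0.4875, 0.179). From the block height it is about 32 mm below the board's upper face.
- **Boards:** The round ring's edges and the square board's hole (0.474, -0.013) are within about 3 mm of where they were. The hook partly covers the round hole, so its direct reading (0.492, 0.171) disagreed, and I used the ring edges instead.
- **Robot:** It was clear of everything, with wrist force at noise level.

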